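Hold the sprung cookbook clamp open at its marker

ROBOT

A 6-joint arm with a two-finger parallel gripper is mounted at the origin on a cart in front of the work surface, level with it; the furniture and walls round the work are solid. World frame = base frame: x ahead of the robot, y to its left, z up, the work surface at z = 0. Lengths are in m, angles in rad, forces in N, time in s.
With the tool pointing down it reaches from about 0.275 to 1 m from the base axis. Payload 8.4 kg.
Tool frame: the origin (TCP) lies at the very end of the fingers, on their centre line; the grasp point (between the pads) lies 19 mm behind it; z points along the fingers, y is the line along which they close (so a half turn about z gives the same grasp; the last joint's range is limited). The gripper opens to 85 mm and grips with 20 to 120 N. Pads are 22 mm wide; open, the fingers measure 114 mm over their backs; the gripper's body (76 mm by 85 mm) begins 54 mm behind the grasp point. The pads swing forward as they close: fully open they stand 13 mm farther back than shut.
Start: joints at [1.338, 0.353, 1.633, -0, 1.155, -0.002], TCP at [0.143, 0.608, 0.231] pointing down, gripper open.
Joint ranges: [-2.63, 2.63], [-0.92, 2.1], [0.06, 2.66], [-1.3, 4.44], [0, 2.69], [-3.02, 3.02]. Speed limits (rad/s): [2.22, 2.22, 2.79, 3.14, 3.14, 3.14].

INTERFACE

Orientations are given as a unit quaternion [w, x, y, z].
In Python, from rig import env gives the robot as it stands.
- The arm moves only by the tool jog_arm, never from a script. Its argument "deltas" is a list of rows, each a list of 7 numbers: the turn, a rotation vector about the world's x, y, z in degrees, then the shift along the world's x, y, z in cm, then the finger opening in cm, from 0 to 8.54. A call has 1 to 5 rows; each row is the pose to reach, as a shift and turn from the pose commanded when the call began; what a row does not reach only later rows make up. A row lasts 1/8 s, in which the tool goes at most 62.5 mm and 10.7 degrees, less where a joint would pass 70% of its speed; a pose out of reach is approached as far as the arm can. A call with a gripper value outside its range is refused whole. The fingers move at their own pace and stop on an object; "squeeze" is the grip in N (left out, the last holds). Time passes only in rows, so rows that repeat a pose let the fingers close. It gives the time, the measured TCP pose, the force, the opening and the grip force at its end, in the units of the state.
- env.get_state(): the state, without advancing time (a new reading comes with each control period).
- env.snapshot(name): name is "scene" or "top" or "wrist"; returns (picture, depth): 420x560x3 uint8, red, green, blue; 420x560 float32, m along the optical axis (not along the pixel's ray), 0 where there is no reading.
- env.camera_model(name): a dict with "fx", "fy", "cx", "cy" (pixels), "rvec" (rotation vector, rad) and "tvec" (3), from world to camera coordinates, as OpenCV has them. Camera axes: x right, y down, z forward; pixel columns grow to the right and rows downward; lengths in m; the calibration is good to about 2 mm. A picture is of the moment at which its call begins: read the wrist's pose just before it. camera_model takes no time and is no camera call; for the wrist camera it gives the pose at the moment of the call.
- env.sign_off(): hands the job in; it is judged then, once.
The state is a dict: "t": time; "joint_positions": joint angles; "qvel": joint speeds; "tau": joint torques, N m; "tcp_pos": TCP position; "eef_rot": TCP orientation; "ft_force": force on the tool from outside, world axes, zero at the start; "moment": the same for the moment, N m; "width": opening from 0.0 (shut) to 1.0 (fully open); "finger_force": force on a finger pad.
Only numpy, scipy, OpenCV 4.12 (cv2) and the standard library are available. Lean on these libraries where they do the work, as an engineer would, in place of code of your own. Each camera call takes 0.05 s, during which the arm holds its last target. There are 200 camera calls.

TASK

The cookbook clamp has to be opened for me: first take the green-capped spice jar off its wooden bed and stand it upright, wholly on the cork coaster (not the blue one), because it blocks the jaw. Then pull the sprung jaw out by its blue knob until its yellow pointer stands at the red marker clip, and finish the program still holding it there, so that I can slide my book in; the spring pulls it back if you let go. Do not shift the red clip and leave the other things on the worktop alone.

Things in the scene. Friction and masses are not known exactly. Their poses are not given: they have to be found in the camera images.
- jar: loose glass spice jar with a green cap, 44 mm diameter, 99 mm tall, about 0.11 kg; origin at the centre of its underside, z up its axis. It starts standing on the clamp's bed in the jaw's way. Wall cabinets hang over the back of the worktop from about 0.46 m up, not far behind this spot: keep the wrist from them by lifting no more than needed.
- cork_coaster: fixed round cork-brown coaster, 90 mm diameter, 6 mm thick; origin at the centre of its underside.
- blue_coaster: fixed round blue coaster, 90 mm diameter, 6 mm thick; origin at the centre of its underside; not wanted.
- clamp: cookbook clamp fixed to the worktop: light wooden bed 320 mm (x) by 96 mm (y), top at 12 mm; origin at the centre of its underside, z up. A white housing, 72 mm wide and 72 mm high, stands on it at x -155 to -65 mm; from it a tube runs at 48 mm height to x -12 mm, then the sprung rod with the jaw. The bed's +x, the way the jaw is pulled out, points mostly to the robot's right.
- jaw (a joint): how far the rod with the jaw is pulled out, in m: 0 at rest, at most 0.14, along the clamp's +x. An inner spring always pulls it back: about 4 N at 0, rising by 0.45 N every 10 mm (9.5 N at 120 mm). The dark jaw is a plate 10 mm thick along x and 70 mm wide, its top 61 mm above the worktop, carrying the knob.
- grip (a point): centre of the foot of the blue knob standing upright on the jaw: round, 26 mm diameter, 42 mm tall, from 60 to 102 mm above the worktop; axes as the clamp's. It can be gripped from above in any direction.
- pointer (a point): tip of the thin yellow pointer on the jaw's side nearest the robot (clamp's y = -47.5 mm), 24 mm above the worktop; at the same place along the clamp's x as the knob's axis; axes as the clamp's.
- mark (a point): centre of the top of the red marker clip, which sits on the bed's edge nearest the robot; the clip is 16 mm wide along the bed's x, its top 16 mm above the worktop; axes as the clamp's. The pointer passes 6 mm above it. The clip is stiff but can be pushed along the edge.
- marker (a joint): where the red clip is set, in m along the clamp's x: the pointer is exactly at it when joint jaw has the same value.
- tea: loose dark tea carton, 68 x 132 mm, 107 mm high; origin at the centre of its underside; leave alone.
- tub: loose small white tub, 72 mm diameter, 71 mm high; origin at the centre of its underside; leave alone.
- lemon: loose lemon, 71 x 53 x 51 mm; origin at the centre of its underside; leave alone.
- apple_r: loose red apple, 77 x 76 x 73 mm; origin at the centre of its underside; leave alone.
Mind the look-alikes: they are no part of the job. What is shaped like the jar but black or turquoise is not meant.

How it is judged:
By the outcome, as a careful person would: the job done as asked, in the order asked, and still so for the second after the job is handed in, while the arm keeps its last pose, push and grip.
It also fails if it takes over 48 s, if anything falls off the work surface, if the arm or the gripper's body presses on something with over 40 N, if the wrist force passes 120 N, or if a joint passes its speed limit or range.

## Working session

There is one attempt and no reset: what is moved stays moved. The work goes in short steps, Python scripts to look and compute and a tool call to move; the robot and the scene stay as the last step left them, time stands still between calls to the robot, and variables do not carry over. Pictures are saved under pics/ and viewed, at most 10 in all, crops included, and the job is handed in when it is done.

Besides the shell and the picture viewer there is one more tool, called after ">>>" as a command line: name --pt "numbers of a row" for each row, then --argument value for the rest. jog_arm: Moves the arm, as the interface text tells. Its arguments: {"type":"object","properties":{"deltas":{"type":"array","items":{"type":"array","items":{"type":"number"}}},"squeeze":{"type":"number"}},"required":["deltas"]}

```bash
mkdir -p pics; cat > h.py <<'E'
import numpy as np, cv2
from rig import env
def snap(n):
    m=env.camera_model(n); p,d=env.snapshot(n); return p,d,m
def w(m,d,u,v,z=None):
    """pixel -> world by depth"""
    z=z or float(np.median([x for x in d[v-1:v+2,u-1:u+2].ravel() if x>0]))
    R=cv2.Rodrigues(np.array(m["rvec"],float))[0]
    c=np.array([(u-m["cx"])/m["fx"]*z,(v-m["cy"])/m["fy"]*z,z])
    return R.T@(c-np.array(m["tvec"]).ravel())
def cloud(m,d):
    v,u=np.mgrid[:d.shape[0],:d.shape[1]]
    R=cv2.Rodrigues(np.array(m["rvec"],float))[0]
    c=np.stack([(u-m["cx"])/m["fx"]*d,(v-m["cy"])/m["fy"]*d,d],-1)-np.array(m["tvec"]).ravel()
    W=c@R; W[d<=0]=np.nan; return W
def save(n,p): cv2.imwrite("pics/"+n+".png",p[...,::-1])
E
python3 - <<'E'
from h import *
for n in("scene","top"):
    p,d,m=snap(n); save(n+"0",p); np.savez(n+"0.npz",p=p,d=d,**{k:m[k] for k in m})
print(env.get_state())
E
```

```text
{'t': 0.1, 'joint_positions': array([ 1.33761274e+00,  3.53578482e-01,  1.63405747e+00, -2.36938183e-05,
        1.15517181e+00, -2.35189391e-03]), 'qvel': array([ 0.0005256 , -0.00183053, -0.00190017,  0.00012886, -0.00030939,
        0.00041092]), 'tau': array([ 2.33251187e-03, -6.06352973e+01, -3.42815673e+01,  5.80533901e-05,
        4.05302300e-03, -1.48387210e-05]), 'tcp_pos': array([0.14287376, 0.60802282, 0.23063798]), 'eef_rot': array([-6.06245420e-05,  1.15155001e-01,  9.93347349e-01, -6.04618062e-04]), 'ft_force': array([ 0.16033217,  0.35966287, -0.08807655]), 'moment': array([0.05868497, 0.00476029, 0.02864956]), 'finger_force': 0.0, 'width': 1.0005047149572563}
```

View pics/scene0.png

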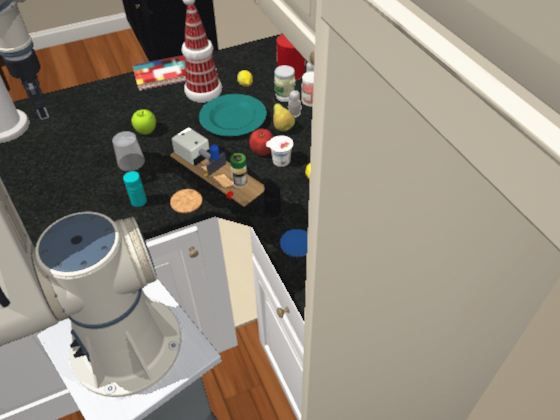

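View pics/top0.png

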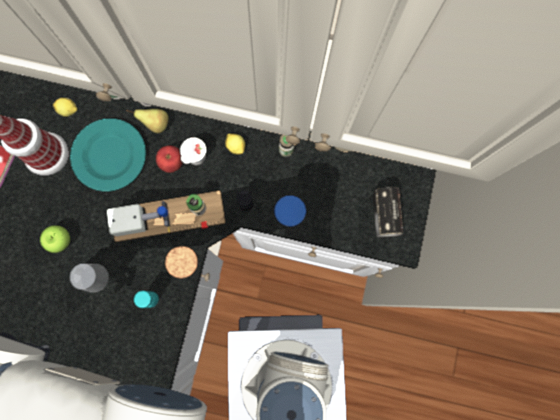

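Scene view: the green-capped jar stands on the bed at (238,170), blue knob at (214,152), red clip at (229,194) and cork coaster at (186,201). 
Top view: the same are at jar (195,204), knob (162,211), clip (204,225) and cork (181,262). 

Look-alikes for the jar, top-view pixels: turquoise jar (146,299), black jar (246,200), green-topped glass at the back (287,147), other jars off at the back. Look-alike for the coaster: blue (290,211). I choose the jar on the bed at (195,204) and the cork coaster at (181,262).

```bash
python3 - <<'E'
from h import *
S={}
for n in("scene","top"):
    S[n]=np.load(n+"0.npz"); 
def W(n): s=S[n]; return cloud({k:s[k] for k in("fx","fy","cx","cy","rvec","tvec")},s["d"])
ws,wt=W("scene"),W("top")
a=cv2.resize(S["top"]["p"][170:300,90:265],None,fx=3.2,fy=3.2,interpolation=cv2.INTER_CUBIC)
save("crop0",a)
for n,c,L in(("top",wt,dict(jar=(195,204),knob=(162,211),clip=(204,225),cork=(181,262),black=(246,200),turq=(146,299))),("scene",ws,dict(jar=(238,157),knob=(214,149),clip=(229,194),cork=(186,201),black=(272,187)))):
    for k,(u,v) in L.items(): print(n,k,c[v,u].round(3))
for n,c in(("top",wt),("scene",ws)):
    p=cv2.cvtColor(S[n]["p"],cv2.COLOR_RGB2HSV).astype(int); H,s,v=p[...,0],p[...,1],p[...,2]
    q=np.nan_to_num(c)
    J=np.array(q[204,195]) if n=="top" else q[157,238]
    near=np.linalg.norm(q[...,:2]-J[:2],axis=-1)<.28
    def rep(k,M):
        P=q[M]; print(n,k,len(P),"med",np.median(P,0).round(4),"mid",((np.percentile(P,3,0)+np.percentile(P,97,0))/2).round(4),"zmax",np.percentile(P[:,2],97).round(4))
    rep("green",near&(H>40)&(H<80)&(s>90)&(np.linalg.norm(q[...,:2]-J[:2],axis=-1)<.05)&(q[...,2]>.08))
    rep("blueknob",near&(H>105)&(H<130)&(s>120)&(q[...,2]>.05)&(q[...,2]<.115))
    rep("red",near&((H<6)|(H>174))&(s>150)&(q[...,2]<.03)&(q[...,2]>.005))
    rep("cork",near&(H>6)&(H<20)&(s>90)&(q[...,2]<.011)&(q[...,2]>.001))
    M=near&(q[...,2]>.068)&(q[...,2]<.1)&(s<40)&(v>140); rep("housing",M)
E
```

```text
top jar [0.497 0.237 0.106]
top knob [0.48  0.327 0.104]
top clip [0.452 0.225 0.014]
top cork [nan nan nan]
top black [0.505 0.098 0.103]
top turq [0.245 0.367 0.103]
scene jar [0.503 0.239 0.111]
scene knob [0.478 0.319 0.102]
scene clip [0.448 0.218 0.019]
scene cork [0.347 0.287 0.004]
scene black [0.507 0.096 0.102]
top green 134 med [0.5011 0.2366 0.1123] mid [0.5013 0.2389 0.1115] zmax 0.1172
top blueknob 81 med [0.4804 0.3272 0.1016] mid [0.4818 0.3282 0.0915] zmax 0.1072
top red 36 med [0.4534 0.2247 0.0157] mid [0.4546 0.2255 0.0136] zmax 0.0215
top cork 1236 med [0.3851 0.2898 0.008 ] mid [0.4229 0.2909 0.0064] zmax 0.0109
top housing 1108 med [0.4841 0.4166 0.0723] mid [0.5601 0.3493 0.0734] zmax 0.0784
scene green 178 med [0.4959 0.2301 0.1088] mid [0.5006 0.2359 0.1028] zmax 0.1145
scene blueknob 134 med [0.4795 0.3216 0.088 ] mid [0.4818 0.3269 0.0822] zmax 0.104
scene red 99 med [0.6179 0.2879 0.0176] mid [0.5483 0.2714 0.0177] zmax 0.0287
scene cork 1163 med [0.3877 0.2834 0.0076] mid [0.4247 0.2982 0.0063] zmax 0.0109
scene housing 631 med [0.4811 0.413  0.0714] mid [0.5583 0.3467 0.0724] zmax 0.0766
```

View pics/crop0.png

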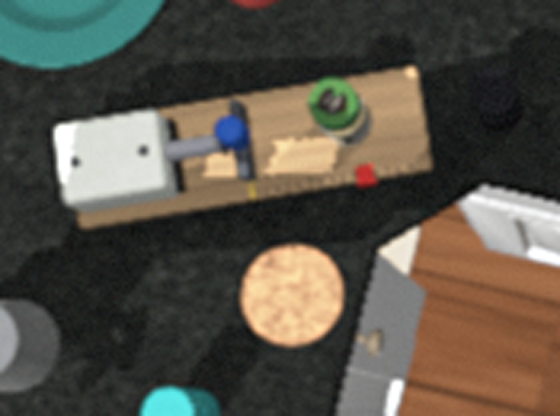

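The crop shows the green-capped jar on the bed at crop (337,105), the knob (232,130), pointer (251,190), red clip (366,176) and cork coaster (292,295); the choice holds. Next: fit the clamp axis and cork centre.

```bash
python3 - <<'E'
from h import *
for n in("top","scene"):
    s=np.load(n+"0.npz"); q=np.nan_to_num(cloud({k:s[k] for k in("fx","fy","cx","cy","rvec","tvec")},s["d"]))
    p=cv2.cvtColor(s["p"],cv2.COLOR_RGB2HSV).astype(int); H,S,V=p[...,0],p[...,1],p[...,2]
    wood=(H>5)&(H<25)&(S>50)&(V>70)
    big=lambda M:(lambda r:r[1]==1+np.argmax(r[2][1:,4]))(cv2.connectedComponentsWithStats(M.astype(np.uint8)))
    cm=big(wood&(np.hypot(q[...,0]-.36,q[...,1]-.29)<.065)&(q[...,2]<.015)&(q[...,2]>-.005))
    # pixel ellipse back-projected onto plane z=.006
    def plane(u,v,z):
        R=cv2.Rodrigues(s["rvec"])[0]; o=-R.T@s["tvec"].ravel(); r=R.T@np.array([(u-s["cx"])/s["fx"],(v-s["cy"])/s["fy"],1]); return o+r*(z-o[2])/r[2]
    cnt=max(cv2.findContours(cm.astype(np.uint8),0,1)[0],key=cv2.contourArea)[:,0]
    P=np.array([plane(u,v,.006)[:2] for u,v in cnt],np.float32); print(n,"cork",cv2.minEnclosingCircle(P))
    bm=((wood&(q[...,2]<.025)&(q[...,2]>.003)&(np.hypot(q[...,0]-.48,q[...,1]-.31)<.2)))&~cm
    bm&=np.hypot(q[...,0]-.36,q[...,1]-.29)>.06
    bm=big(bm); cnt=np.vstack(cv2.findContours(bm.astype(np.uint8),0,1)[0])[:,0]
    P=np.array([plane(u,v,.012)[:2] for u,v in cnt],np.float32); r=cv2.minAreaRect(P); print(" bed",r,cv2.boxPoints(r).round(3).tolist())
    hm=(S<50)&(V>120)&(q[...,2]>.06)&(q[...,2]<.09)&(np.hypot(q[...,0]-.47,q[...,1]-.41)<.08)
    P=q[big(hm)][:,:2].astype(np.float32); r=cv2.minAreaRect(P); print(" house",r)
    ym=(H>22)&(H<34)&(S>130)&(V>100)&(np.hypot(q[...,0]-.44,q[...,1]-.31)<.05)
    rm=((H<6)|(H>172))&(S>150)&(np.hypot(q[...,0]-.453,q[...,1]-.224)<.025)
    for k,M,z in(("ptr",ym,.024),("clip",rm,.016)):
        v,u=np.nonzero(M); print(" ",k,len(u),plane(u.mean(),v.mean(),z).round(4) if len(u) else "")
E
```

```text
top cork ((0.3490196168422699, 0.2926041781902313), 0.048230018466711044)
 bed ((0.4838005602359772, 0.32955634593963623), (0.09942524135112762, 0.32349637150764465), 8.243967056274414) [[0.41100001335144043, 0.4830000102519989], [0.4580000042915344, 0.16200000047683716], [0.5559999942779541, 0.1770000010728836], [0.5099999904632568, 0.4970000088214874]]
 house ((0.46772536635398865, 0.4372495412826538), (0.07400786131620407, 0.09219571948051453), 8.394883155822754)
  ptr 0 
  clip 40 [0.4525 0.225  0.016 ]
scene cork ((0.34645727276802063, 0.288240522146225), 0.04901039972901344)
 bed ((0.4805947244167328, 0.32512539625167847), (0.0985880196094513, 0.32392340898513794), 8.295035362243652) [[0.40799999237060547, 0.4779999852180481], [0.45500001311302185, 0.15800000727176666], [0.5529999732971191, 0.1720000058412552], [0.5059999823570251, 0.49300000071525574]]
 house ((0.466109037399292, 0.4338647723197937), (0.07144743949174881, 0.09289000183343887), 9.693719863891602)
  ptr 4 [0.4401 0.3225 0.024 ]
  clip 45 [0.4477 0.2184 0.016 ]
```

>>> jog_arm --pt "0 0 4 3.2 -3.5 0 8.5" --pt "0 0 8 7 -7.5 0 8.5" --pt "0 0 12 11 -12 0 8.5" --pt "0 0 16 15 -16.5 0 8.5" --pt "0 0 21.5 19 -21 0 8.5"

```text
t: 0.72
tcp_pos: [0.3338, 0.3968, 0.2311]
eef_rot: [-0.0, -0.074, 0.997, -0.0]
ft_force: [1.1, 0.8, -0.2]
width: 0.997
finger_force: 0.0
```

>>> jog_arm --pt "0 0 0 4 -4 0 8.5" --pt "0 0 0 8 -8 0 8.5" --pt "0 0 0 11 -12 0 8.5" --pt "0 0 0 13 -14 0 8.5" --pt "0 0 0 13 -14 0 8.5"

```text
t: 1.35
tcp_pos: [0.4639, 0.2571, 0.231]
eef_rot: [-0.0, -0.071, 0.997, -0.0]
ft_force: [-0.3, -0.6, -0.9]
width: 0.993
finger_force: 0.0
```

```bash
python3 - <<'E'
from h import *
p,d,m=snap("wrist"); save("w1",p); np.savez("w1.npz",p=p,d=d,**m); s=env.get_state(); print(s["t"],s["tcp_pos"],s["eef_rot"],s["joint_positions"])
E
```

```text
1.4 [0.46305382 0.2579054  0.23098252] [-3.50031475e-04 -7.11701653e-02  9.97464127e-01 -1.98103918e-05] [ 5.05178836e-01  2.06159004e-01  1.83552909e+00  2.89859009e-04
  1.10055641e+00 -1.20820969e+00]
```

View pics/w1.png

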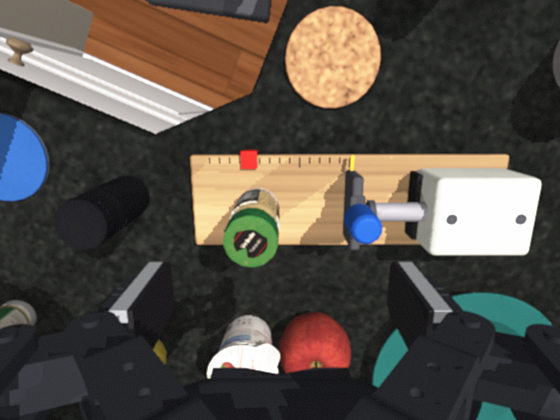

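The wrist view shows the cap at (252,238), knob (365,224), pointer (352,163), clip (249,160) and cork (333,57), all clear; the bed lies square to the image.

```bash
cat > meas.py <<'E'
from h import *
def meas(n):
    s=np.load(n); R=cv2.Rodrigues(s["rvec"])[0]; o=-R.T@s["tvec"].ravel()
    q=np.nan_to_num(cloud({k:s[k] for k in("fx","fy","cx","cy","rvec","tvec")},s["d"]))
    p=cv2.cvtColor(s["p"],cv2.COLOR_RGB2HSV).astype(int); H,S,V=p[...,0],p[...,1],p[...,2]
    def plane(u,v,z):
        r=R.T@np.array([(u-s["cx"])/s["fx"],(v-s["cy"])/s["fy"],1]); return o+r*(z-o[2])/r[2]
    def obj(k,M,z,circ=False):
        nn,l,st,_=cv2.connectedComponentsWithStats(M.astype(np.uint8))
        if nn<2: print(k,"none"); return
        M=l==1+np.argmax(st[1:,4]); v,u=np.nonzero(M)
        c=max(cv2.findContours(M.astype(np.uint8),0,1)[0],key=cv2.contourArea)[:,0]
        P=np.array([plane(a,b,z)[:2] for a,b in c],np.float32)
        r=cv2.minEnclosingCircle(P) if circ else cv2.minAreaRect(P)
        print(k,len(u),"px",u.mean().round(1),v.mean().round(1),"fit",np.round(np.hstack([np.ravel(x) for x in r]),4),"depth-med",np.median(q[M],0).round(4),"zmax",np.percentile(q[M][:,2],95).round(4))
    near=lambda x,y,r:np.hypot(q[...,0]-x,q[...,1]-y)<r
    obj("cap",(H>40)&(H<80)&(S>90)&(q[...,2]>.106)&near(.5,.238,.06),.111,True)
    obj("knobtop",(H>105)&(H<130)&(S>120)&(q[...,2]>.098)&(q[...,2]<.11),.102,True)
    obj("clip",((H<6)|(H>172))&(S>150)&near(.45,.22,.04)&(q[...,2]>.008)&(q[...,2]<.03),.016)
    obj("ptr",(H>22)&(H<34)&(S>150)&(V>120)&near(.44,.28,.1)&(q[...,2]>.014)&(q[...,2]<.05),.024)
    obj("cork",(H>4)&(H<22)&(S>50)&near(.348,.29,.07)&(q[...,2]<.02),.006,True)
    obj("bed",(H>5)&(H<25)&(S>50)&(V>70)&near(.482,.327,.2)&(q[...,2]>.007)&(q[...,2]<.02)&~near(.348,.29,.06),.012)
E
python3 -c "
from meas import *
meas('w1.npz')"
```

```text
cap 1635 px 250.9 239.6 fit [0.5007 0.2393 0.022 ] depth-med [0.4983 0.2381 0.1103] zmax 0.1115
knobtop 636 px 366.6 229.4 fit [0.4815 0.3272 0.012 ] depth-med [0.4822 0.3279 0.1007] zmax 0.1019
clip 290 px 248.6 159.4 fit [0.4539 0.2236 0.0171 0.0158 7.1635] depth-med [0.454  0.2232 0.0148] zmax 0.0163
ptr 45 px 351.7 162.8 fit [4.41500e-01 3.22300e-01 1.27000e-02 2.90000e-03 1.11147e+01] depth-med [0.4418 0.3225 0.0244] zmax 0.0255
cork 7972 px 332.5 56.7 fit [0.3496 0.2892 0.0462] depth-med [0.3479 0.2892 0.0047] zmax 0.0061
bed 14452 px 308.0 188.9 fit [0.4826 0.3283 0.0945 0.3168 8.1514] depth-med [0.473  0.2855 0.011 ] zmax 0.0123
```

Measured: the cap centre is (0.5005, 0.239) with its top at 0.111, knob (0.4815, 0.327) with its top at 0.102, and cork (0.3495, 0.289) at 0.006. Sizes and heights match the text, and the pull is about 0.0995 m. Descend on the jar.

>>> jog_arm --pt "0 0 0 2 -1 0 8.5" --pt "0 0 0 3.75 -1.9 -2 8.5" --pt "0 0 0 3.75 -1.9 -6.5 8.5" --pt "0 0 0 3.75 -1.9 -11.5 8.5" --pt "0 0 0 3.75 -1.9 -15.5 8.5"

```text
t: 2.02
tcp_pos: [0.5003, 0.2397, 0.0744]
eef_rot: [-0.0, -0.073, 0.997, -0.0]
ft_force: [0.1, 0.4, -0.2]
width: 0.999
finger_force: 0.0
```

>>> jog_arm --pt "0 0 0 0 0 -2 8.5" --pt "0 0 0 0 0 -2 6" --pt "0 0 0 0 0 -2 4" --pt "0 0 0 0 0 -2 3" --pt "0 0 0 0 0 -2 3" --squeeze 35

```text
t: 2.65
tcp_pos: [0.5014, 0.2399, 0.0575]
eef_rot: [0.001, -0.072, 0.997, 0.0]
ft_force: [0.1, -0.7, 5.7]
width: 0.496
finger_force: 35.8
```

>>> jog_arm --pt "0 0 0 0 0 0 3" --pt "0 0 0 0 0 0 3"

```text
t: 2.9
tcp_pos: [0.5014, 0.2399, 0.0575]
eef_rot: [0.001, -0.072, 0.997, 0.0]
ft_force: [-0.1, -0.0, 7.6]
width: 0.499
finger_force: 35.9
```

>>> jog_arm --pt "0 0 0 0 0 2.5 3" --pt "0 0 0 -1 0 5 3" --pt "0 0 0 -4 0.5 5 3" --pt "0 0 0 -8 2 5 3" --pt "0 0 0 -12 3.8 5 3"

```text
t: 3.52
tcp_pos: [0.3794, 0.2775, 0.1066]
eef_rot: [0.0, -0.072, 0.997, 0.0]
ft_force: [-0.6, 0.7, -2.3]
width: 0.496
finger_force: 36.1
```

>>> jog_arm --pt "0 0 0 -2.6 1.0 0 3" --pt "0 0 0 -3.1 1.15 -1 3" --pt "0 0 0 -3.1 1.15 -3 3" --pt "0 0 0 -3.1 1.15 -4.6 3" --pt "0 0 0 -3.1 1.15 -4.6 3"

```text
t: 4.15
tcp_pos: [0.3494, 0.2882, 0.0591]
eef_rot: [-0.001, -0.072, 0.997, -0.001]
ft_force: [0.0, -0.5, -0.5]
width: 0.5
finger_force: 36.0
```

```bash
python3 - <<'E'
from h import *
s=env.get_state(); print(s["t"],s["tcp_pos"],s["eef_rot"],s["ft_force"],s["width"])
p,d,m=snap("scene"); save("s2",cv2.resize(p[80:260,90:330],None,fx=2.5,fy=2.5,interpolation=cv2.INTER_CUBIC))
E
```

```text
4.15 [0.34937093 0.28815731 0.05914996] [-8.53008979e-04 -7.19905227e-02  9.97404720e-01 -6.79544228e-04] [ 0.03013408 -0.53502135 -0.47053147] 0.5003450418596042
```

View pics/s2.png

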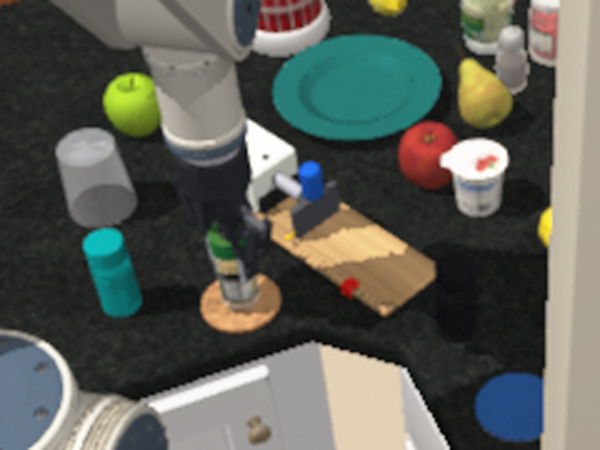

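The crop shows the jar upright in the gripper at (235,270), over the cork's centre. Lower to contact.

>>> jog_arm --pt "0 0 0 0 0 -0.4 3" --pt "0 0 0 0 0 -0.6 3" --pt "0 0 0 0 0 -0.6 3"

```text
t: 4.58
tcp_pos: [0.3496, 0.289, 0.0544]
eef_rot: [0.0, -0.072, 0.997, 0.0]
ft_force: [0.3, 0.1, -1.4]
width: 0.497
finger_force: 36.0
```

>>> jog_arm --pt "0 0 0 0 0 -0.2 3" --pt "0 0 0 0 0 -0.2 3"

```text
t: 4.82
tcp_pos: [0.3494, 0.2889, 0.0523]
eef_rot: [-0.0, -0.072, 0.997, -0.0]
ft_force: [0.4, -0.0, -1.0]
width: 0.496
finger_force: 36.0
```

>>> jog_arm --pt "0 0 0 0 0 -0.15 3" --pt "0 0 0 0 0 -0.15 3"

```text
t: 5.08
tcp_pos: [0.3497, 0.289, 0.0514]
eef_rot: [0.0, -0.072, 0.997, 0.0]
ft_force: [-1.6, -2.7, 10.2]
width: 0.496
finger_force: 36.6
```

Contact at the expected height (0.0515). Release and rise.

>>> jog_arm --pt "0 0 0 0 0 0.05 4.8" --pt "0 0 0 0 0 0.05 6" --pt "0 0 0 0 0 0.05 8.5" --pt "0 0 0 0 0 0.05 8.5" --pt "0 0 0 0 0 0.05 8.5"

```text
t: 5.7
tcp_pos: [0.3495, 0.2889, 0.0512]
eef_rot: [-0.0, -0.072, 0.997, -0.0]
ft_force: [0.5, 1.2, -0.5]
width: 0.996
finger_force: 0.0
```

>>> jog_arm --pt "0 0 0 0 0 3 8.5" --pt "0 0 0 0 0 8 8.5" --pt "0 0 0 0 0 13 8.5" --pt "0 0 0 3 0.5 15 8.5" --pt "0 0 0 8 1.5 15 8.5"

```text
t: 6.32
tcp_pos: [0.4305, 0.3047, 0.2038]
eef_rot: [0.002, -0.073, 0.997, 0.001]
ft_force: [1.1, 0.0, 0.2]
width: 0.996
finger_force: 0.0
```

```bash
python3 - <<'E'
from h import *
from meas import meas
p,d,m=snap("wrist"); save("w2",p); np.savez("w2.npz",p=p,d=d,**m); s=env.get_state(); print(s["t"],s["tcp_pos"],s["eef_rot"])
meas("w2.npz")
E
```

```text
6.375 [0.43682528 0.30627987 0.20330795] [ 0.00389045 -0.07247168  0.99736157  0.00161892]
cap none
knobtop 736 px 302.9 274.6 fit [0.481  0.3283 0.0123] depth-med [0.4819 0.3285 0.1007] zmax 0.102
clip 341 px 190.9 190.5 fit [0.4534 0.2238 0.0182 0.0174 8.346 ] depth-med [0.4538 0.2233 0.0149] zmax 0.0161
ptr 34 px 298.5 195.8 fit [4.4170e-01 3.2310e-01 1.4100e-02 2.7000e-03 5.1545e+00] depth-med [0.4419 0.3227 0.0246] zmax 0.0253
cork 4941 px 280.9 87.2 fit [0.3493 0.2897 0.0459] depth-med [0.3541 0.2979 0.0047] zmax 0.006
bed 18085 px 251.2 223.5 fit [0.4817 0.3286 0.095  0.3164 8.3247] depth-med [0.4775 0.2741 0.0111] zmax 0.0123
```

View pics/w2.png

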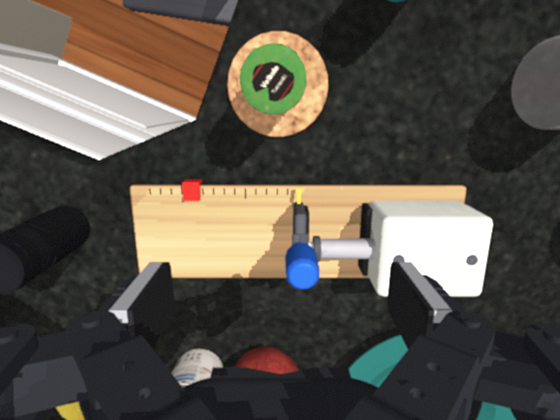

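Wrist view: the jar (cap at 272,78) stands upright well inside the cork (278,83). The knob is at (302,265), the clip at (191,190) is unmoved, and the jaw's way is free. Settle over the knob.

>>> jog_arm --pt "0 0 0 3 1.5 0 5.5" --pt "0 0 0 5.1 2.4 -1 5.5" --pt "0 0 0 5.1 2.4 -3 5.5" --pt "0 0 0 5.1 2.4 -6 5.5" --pt "0 0 0 5.1 2.4 -6 5.5"

```text
t: 7.0
tcp_pos: [0.4788, 0.3268, 0.1391]
eef_rot: [-0.002, -0.072, 0.997, -0.001]
ft_force: [0.4, 0.5, 0.1]
width: 0.645
finger_force: 0.0
```

>>> jog_arm --pt "0 0 0 0.1 0 -4 5.5" --pt "0 0 0 0.1 0 -6.5 5.5" --pt "0 0 0 0.1 0 -7.1 5.5" --pt "0 0 0 0.1 0 -7.1 4" --pt "0 0 0 0.1 0 -7.1 1.5" --squeeze 60

```text
t: 7.62
tcp_pos: [0.4823, 0.3288, 0.072]
eef_rot: [0.001, -0.072, 0.997, 0.001]
ft_force: [-5.9, 2.7, 11.5]
width: 0.282
finger_force: 58.3
```

>>> jog_arm --pt "0 0 0 0 0 0 1.5" --pt "0 0 0 0 0 0 1.5" --pt "0 0 0 0 0 0 1.5"

```text
t: 8.0
tcp_pos: [0.4823, 0.3291, 0.072]
eef_rot: [0.001, -0.072, 0.997, 0.001]
ft_force: [-2.2, 3.8, 8.6]
width: 0.279
finger_force: 59.3
```

>>> jog_arm --pt "0 0 0 0.29 -1.98 0 1.5" --pt "0 0 0 0.65 -4.45 0 1.5" --pt "0 0 0 1.0 -6.9 0 1.5" --pt "0 0 0 1.29 -8.9 0 1.5" --pt "0 0 0 1.34 -9.2 0 1.5"

```text
t: 8.62
tcp_pos: [0.4957, 0.2365, 0.072]
eef_rot: [0.001, -0.071, 0.997, 0.001]
ft_force: [-5.8, 8.0, 8.1]
width: 0.285
finger_force: 59.8
```

>>> jog_arm --pt "0 0 0 0 0 0 1.5" --pt "0 0 0 0 0 0 1.5"

```text
t: 8.88
tcp_pos: [0.4955, 0.2373, 0.072]
eef_rot: [0.001, -0.072, 0.997, 0.001]
ft_force: [-5.5, 7.2, 8.2]
width: 0.283
finger_force: 59.8
```

```bash
python3 - <<'E'
from h import *
from meas import meas
s=env.get_state(); print(s["t"],s["tcp_pos"],s["ft_force"],s["width"])
p,d,m=snap("wrist"); np.savez("w3.npz",p=p,d=d,**m); save("w3",p)
meas("w3.npz")
E
```

```text
8.875 [0.49553882 0.23734532 0.07199597] [-5.49117684  7.18705517  8.18350436] 0.2833310942726584
cap none
knobtop 3112 px 281.0 302.3 fit [0.4935 0.2364 0.0122] depth-med [0.4944 0.2365 0.1007] zmax 0.1018
clip 798 px 264.5 149.1 fit [0.4538 0.223  0.0173 0.0157 8.2508] depth-med [0.4535 0.2219 0.0148] zmax 0.0159
ptr 157 px 279.5 155.7 fit [4.5460e-01 2.3050e-01 1.4100e-02 3.2000e-03 8.1369e+00] depth-med [0.4551 0.2302 0.0242] zmax 0.0252
cork 6662 px 418.6 23.3 fit [0.3681 0.2912 0.0413] depth-med [0.3779 0.2927 0.0047] zmax 0.0063
bed 23750 px 420.8 186.5 fit [0.4643 0.3122 0.0544 0.1544 8.2581] depth-med [0.4618 0.3128 0.0109] zmax 0.012
```

View pics/w3.png

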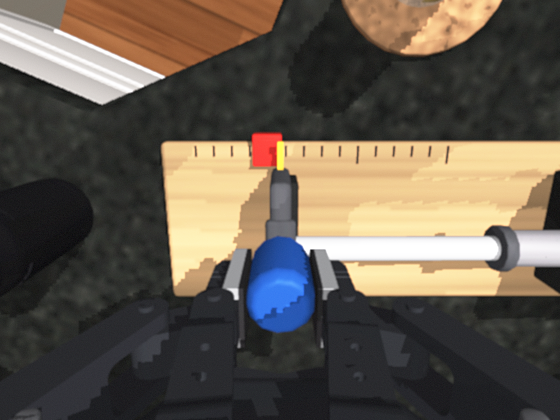

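The view shows the knob firmly held, with the pointer (280,156) just short of the clip's centre (267,149), and the clip unmoved. About 7.1 mm remain.

>>> jog_arm --pt "0 0 0 0.05 -0.4 0 1.5" --pt "0 0 0 0.1 -0.7 0 1.5" --pt "0 0 0 0.1 -0.7 0 1.5" --pt "0 0 0 0.1 -0.7 0 1.5"

```text
t: 9.43
tcp_pos: [0.4965, 0.2305, 0.072]
eef_rot: [0.001, -0.072, 0.997, 0.001]
ft_force: [-4.1, 8.2, 8.8]
width: 0.28
finger_force: 59.8
```

```bash
python3 - <<'E'
from h import *
from meas import meas
s=env.get_state(); print(s["t"],s["tcp_pos"],s["ft_force"],s["width"])
p,d,m=snap("wrist"); np.savez("w4.npz",p=p,d=d,**m); save("w4",cv2.resize(p[0:330,200:500],None,fx=1.8,fy=1.8,interpolation=cv2.INTER_CUBIC))
meas("w4.npz")
E
```

```text
9.425 [0.49654558 0.23050862 0.07200921] [-4.09574594  8.18514566  8.79940084] 0.279980286509155
cap none
knobtop 3118 px 280.7 302.3 fit [0.4943 0.2293 0.0123] depth-med [0.4954 0.2295 0.1007] zmax 0.1017
clip 716 px 278.8 148.6 fit [0.4538 0.2231 0.0174 0.0156 7.6313] depth-med [0.4529 0.2212 0.0149] zmax 0.0159
ptr 163 px 279.7 155.1 fit [4.5560e-01 2.2360e-01 1.4100e-02 3.1000e-03 8.1456e+00] depth-med [0.4556 0.2235 0.0243] zmax 0.0254
cork 6643 px 431.9 23.2 fit [0.3681 0.2909 0.0414] depth-med [0.3778 0.2924 0.0047] zmax 0.0062
bed 24152 px 425.5 187.3 fit [0.4647 0.3077 0.0548 0.1592 8.2365] depth-med [0.4631 0.3087 0.0109] zmax 0.012
```

View pics/w4.png

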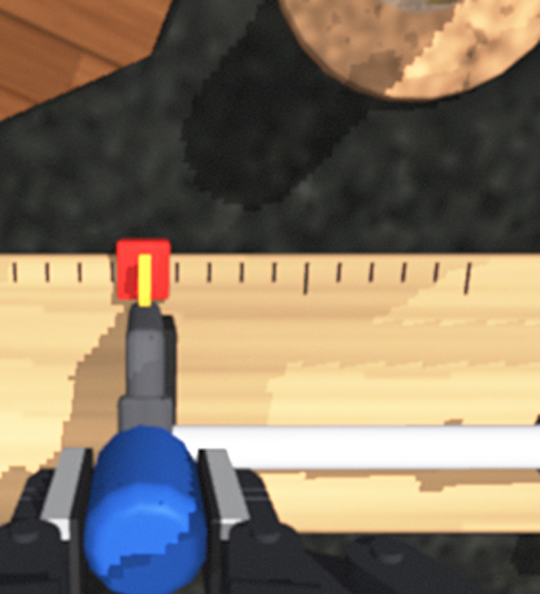

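The pointer (crop 145,280) sits at the middle of the red clip (143,270), within about 0.3 mm. The clip has not moved and the jar still stands on the cork. Handing in while holding.

```bash
python3 -c "
from rig import env
print(env.sign_off())"
```

```text
the job is handed in; nothing more can be done
None
```

Done: the green-capped jar stands upright on the cork coaster, and the jaw is held open with its pointer within about 0.3 mm of the red clip's centre, the clip not shifted.

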